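# Clamp a pressing mould in a bench ratchet press

### The arm

A 6-joint arm with a two-finger parallel gripper is mounted at the origin on the work surface. World frame = base frame: x ahead of the robot, y to its left, z up, the work surface at z = 0. Lengths are in m, angles in rad, forces in N, time in s.
With the tool pointing down it reaches from about 0.35 to 0.975 m from the base axis. Payload 17.4 kg.
Tool frame: the origin (TCP) lies between the finger pads; the fingertips stand 11 mm ahead of it and the grasp point (between the pads) lies 8 mm behind it; z points along the fingers, y is the line along which they close (so a half turn about z gives the same grasp; the last joint's range is limited). The gripper opens to 85 mm and grips with 20 to 120 N. Pads are 22 mm wide; open, the fingers measure 114 mm over their backs; the gripper's body (76 mm by 85 mm) begins 54 mm behind the grasp point. The pads swing forward as they close: fully open they stand 13 mm farther back than shut.
Start: joints at [1.13, 0.116, 1.442, -0, 1.584, -0.038], TCP at [0.265, 0.621, 0.242] pointing down, gripper open.
Joint ranges: [-2.83, 2.83], [-0.83, 2.19], [0.07, 2.5], [-1.14, 4.28], [0.01, 3], [-2.97, 2.97]. Speed limits (rad/s): [1.89, 1.89, 2.22, 3.14, 3.14, 3.14].

### API

Orientations are given as a rotation vector (axis times angle).
In Python, from rig import read_state, capture, hand_in gives the robot as it stands.
- The arm moves only by the tool send_rows, never from a script. Its argument "rows" is a list of rows, each an object with "linear": the shift along the tool's x, y, z in m, a list of three; "rotation": the turn, a rotation vector about the tool's x, y, z in degrees, a list of three; "gripper": the finger opening in m, from 0 to 0.0854. In form: [{"linear": [tx, ty, tz], "rotation": [wx, wy, wz], "gripper": gripper}, ...]. A call has 1 to 5 rows; each row shifts and turns the commanded pose from where the row before left it, along the tool's axes as they then stand; what a row does not reach is not made up. A row lasts 1/10 s, in which the tool goes at most 50 mm and 8.59 degrees, less where a joint would pass 70% of its speed; a pose out of reach is approached as far as the arm can. A call with a gripper value outside its range is refused whole. The fingers move at their own pace and stop on an object; the grip force is fixed at half the most. Time passes only in rows, so rows that do not move let the fingers close. It gives the time, the measured TCP pose, the force, the opening and the grip force at its end, in the units of the state.
- read_state(): the state, without advancing time (a new reading comes with each control period).
- capture(name): name is "scene" or "top" or "wrist"; returns a dict with "img" (420x560x3 uint8, red, green, blue), "depth" (420x560 float32, m along the optical axis (not along the pixel's ray), 0 where there is no reading), "camera_matrix" (3x3 intrinsics, pixels), "R" (3x3) and "t" (3): a world point X has camera coordinates R X + t. Camera axes: x right, y down, z forward; pixel columns grow to the right and rows downward; lengths in m; the calibration is good to about 2 mm. A picture is of the moment at which its call begins.
- hand_in(): hands the job in; it is judged then, once.
The state is a dict: "t": time; "joints": joint angles; "qd": joint speeds; "joint_torque": joint torques, N m; "position": TCP position; "eef_rot": TCP orientation; "ft_force": force on the tool from outside, world axes, zero at the start; "torque": the same for the moment, N m; "grip_width": opening from 0.0 (shut) to 1.0 (fully open); "grip_force": force on a finger pad.
Only numpy, scipy, OpenCV 4.12 (cv2) and the standard library are available. Lean on these libraries where they do the work, as an engineer would, in place of code of your own. Each camera call takes 0.05 s, during which the arm holds its last target. There are 200 camera calls.

### The job

Stand the green-lidded mould in the bed of the blue ratchet press, between the guide rails and between the pressure plate and the back stop. Then work the red lever back and forth until the plate clamps the mould tight: stop as soon as a stroke takes a steady push of about 12 N at the lever's grip (a short jolt as a tooth is picked up does not count), because much more would crush the mould. Drive the plate with the lever only, not by pushing the plate, its carriage or the toothed wheel; let go at the end and leave everything else where it stands.

Things in the scene. Friction and masses are not known exactly. Their poses are not given: they have to be found in the camera images.
- mould: the mould to clamp: aluminium block with a green lid, 46 (its x) x 50 (its y) x 55 mm high, about 0.35 kg. Origin at the centre of its underside, z up. Grip it across the 46 mm sides. In the press its x lies along the press's x (either way round)
- press: blue base of the press, 12 mm thick, fixed. Origin on the table, z up; it spans x -100..45, y -125..185 mm. The bed is its top face (z = 12 mm) between two guide rails 8 mm high and 55 mm apart (x = +-27.5 mm), y = 60 to 185 mm; the plate slides along +y over it. Wheel and lever turn about a vertical axis at x = -30, y = -55 mm
- bed (a point): point on the bed's top face, on its centre line, 58 mm in front of the starting plate face (press x = 0, y = 118, z = 12 mm); axes as the press
- backstop: dark steel stop standing on the bed, 64 mm wide, 52 mm high, fixed but set differently each time. Origin at the bottom centre of the face that looks towards the plate; y points away from the plate, so the mould's place is on its -y side. The gap from plate to stop is 64 to 82 mm at the start
- plate: spring-loaded aluminium pressure plate, 50 mm wide, 8 mm thick, 15 to 53 mm above the table, axes as the press. Its front face is y = 0 of its frame (origin at table height on the bed's centre line); it starts at press y = 60 mm and moves in +y, pushing the mould along to the stop. Its springs, 3.5 N/mm, give 33 mm, then bottom out. The mould is spoilt above 110 N
- carriage: grey block and toothed rack behind the plate, carrying it on the springs; driven 6.9 mm in +y by each wheel notch. Do not push it. Origin coincides with the press's at the start
- wheel: steel ratchet wheel lying flat, 96 mm across, 45 to 55 mm above the table, 20 teeth (a notch is 0.314 rad), red mark. Turns anticlockwise from above; a spring pawl on the base stops it from turning back (up to one notch is lost when the lever is let go under load). Do not push it. Origin on its axis at table height
- lever (a joint): angle of the red lever, rad, -0.52 to 0.52 (stops at both ends). At 0 it points along the press's -y; + is anticlockwise from above, its grip moving to the press's +x. + is the power stroke, 2 notches from end to end (a short one gains one or none); the - stroke only clicks back over the teeth. Push on the grip: 2 N idle; with the mould clamped each notch adds 3 to 4 N
- grip (a point): the lever's upright black round grip, 20 mm across, 76 to 133 mm above the table, 140 mm from the lever's axis; this point is on its axis, 108 mm above the table. The lever's arm is 66 to 76 mm above the table. Push it from the side or hold it loosely between the fingers. A steady 12 N here puts about 80 N on the mould; about 16 N spoils it
- spare: a look-alike mould with a blue lid, same size as the green one; leave alone; origin under its centre
- amber_jar: amber glass jar, black lid, 56 mm across, 62 mm high; origin under its centre
- tape: roll of yellow tape lying flat, 84 mm across, 22 mm high; origin under its centre
- black_tin: round black tin, 64 mm across, 38 mm high; origin under its centre
- red_cup: red plastic cup, 84 mm across, 105 mm high; origin under its centre
- kraft_cup: brown card cup, 76 mm across, 90 mm high; origin under its centre
- spice: amber bottle with green cap, 60 mm across, 150 mm high; origin under its centre
- vial: small clear vial, blue cap, 32 mm across, 50 mm high; origin under its centre

How it is judged:
On the way:
1. the green-lidded mould stands in the bed between plate and back stop, let go (x of mould in the frame of press between -0.008 and 0.008 m and z of mould in the frame of press between 0.006 and 0.018 m and angle between mould's own z axis and vertical below 0.1 rad and y of mould in the frame of press above 0.08 m and y of mould in the frame of backstop below -0.02 m and angle between the x axis of mould and the x axis of press, either way round below 0.2 rad and contact force between the fingers and mould below 0.5 N and contact force between mould and plate below 20 N), for 0.2 s.
At the end, for the whole second after the job is handed in: the green-lidded mould stands upright (within 0.1 rad) on the bed between the rails (within 8 mm of the centre line, square within 0.2 rad), clamped between plate and back stop with more than 28 N on both faces, held by the ratchet, at rest and released (x of mould in the frame of press between -0.008 and 0.008 m and z of mould in the frame of press between 0.006 and 0.018 m and angle between mould's own z axis and vertical below 0.1 rad and y of mould in the frame of press above 0.08 m and y of mould in the frame of backstop below -0.02 m and angle between the x axis of mould and the x axis of press, either way round below 0.2 rad and contact force between mould and plate above 28 N and contact force between mould and backstop above 28 N and linear speed of each of mould, plate below 0.01 m/s and contact force between the fingers and mould below 0.5 N); the robot touches nothing.
It fails at once if the mould is crushed: the plate presses it with more than 110 N (contact force between mould and plate above 110 N).
It fails at once if the fingers push the plate or its carriage (over 3 N) (contact force between the fingers and carriage above 3 N).
It fails at once if the fingers push the toothed wheel (over 3 N) (contact force between the fingers and wheel above 3 N).
It fails at once if something else is moved by more than 25 mm (distance of any of spare, amber_jar, tape, black_tin, red_cup, kraft_cup, spice, vial from where it was at the start of the episode above 0.025 m).
It also fails if it takes over 72 s, if anything falls off the work surface, if the arm or the gripper's body presses on something with over 40 N, if the wrist force passes 120 N, or if a joint passes its speed limit or range.

## Working session

There is one attempt and no reset: what is moved stays moved. The work goes in short steps, Python scripts to look and compute and a tool call to move; the robot and the scene stay as the last step left them, time stands still between calls to the robot, and variables do not carry over. Pictures are saved under pics/ and viewed, at most 10 in all, crops included, and the job is handed in when it is done.

Besides the shell and the picture viewer there is one more tool, called after ">>>" by a JSON object that holds its "fn" and its "kwargs", one argument or row to a line. send_rows: Moves the arm, as the interface text tells. Its arguments: {"type":"object","properties":{"rows":{"type":"array","items":{"type":"object","properties":{"linear":{"type":"array","items":{"type":"number"}},"rotation":{"type":"array","items":{"type":"number"}},"gripper":{"type":"number"}}}}},"required":["rows"]}

```bash
ls; mkdir -p pics; python3 - <<'E'
from rig import *
import cv2,numpy as np
s=read_state();print({k:np.round(v,3) for k,v in s.items()})
for n in("top","scene"):
    c=capture(n);cv2.imwrite(f"pics/{n}0.png",c["img"][:,:,::-1]);np.savez(f"{n}0.npz",**c)
    print(n,c["camera_matrix"],np.round(c["R"],3),np.round(c["t"],3))
E
```

```text
pics
{'t': np.float64(0.0), 'joints': array([ 1.13 ,  0.116,  1.442,  0.   ,  1.584, -0.038]), 'qd': array([-0.   ,  0.001,  0.001,  0.002, -0.   ,  0.001]), 'joint_torque': array([-4.0000e-03, -7.3197e+01, -6.3251e+01, -0.0000e+00,  6.0000e-03,
        0.0000e+00]), 'position': array([0.265, 0.621, 0.242]), 'eef_rot': array([-6.280e-01, -3.078e+00,  2.000e-03]), 'ft_force': array([ 0.177, -0.594,  0.42 ]), 'torque': array([ 0.044,  0.029, -0.016]), 'grip_force': np.float64(0.0), 'grip_width': np.float64(1.001)}
top [[528.81698443   0.         285.649062  ]
 [  0.         528.81698443 211.18843855]
 [  0.           0.           1.        ]] [[-0.028 -1.     0.014]
 [-0.995  0.027 -0.097]
 [ 0.096 -0.017 -0.995]] [0.038 0.578 1.776]
scene [[379.12085409   0.         278.66642063]
 [  0.         379.12085409 213.07252535]
 [  0.           0.           1.        ]] [[ 0.751  0.66  -0.011]
 [ 0.487 -0.565 -0.666]
 [-0.445  0.495 -0.746]] [-0.441 -0.209  1.305]
```

View pics/top0.png

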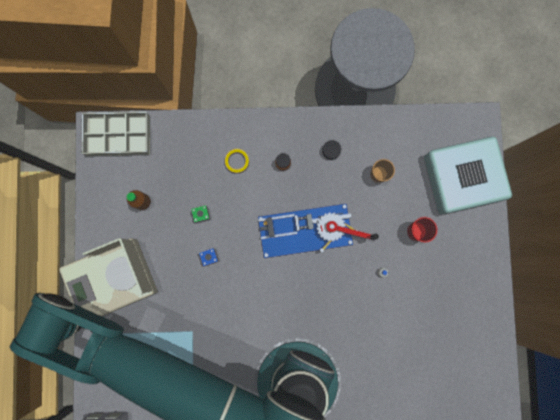

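View pics/scene0.png

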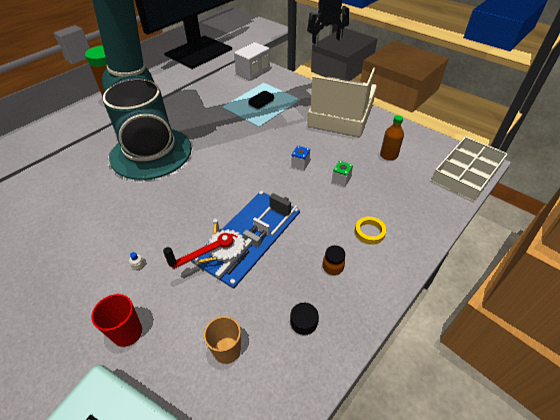

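The top view shows the green mould at (200,214), the blue one at (208,257), the press at (305,230) with its stop at the left, and the lever grip at (375,237). In the top view, image left is world +y.

```bash
cat > h.py <<'E'
import numpy as np,cv2
from rig import *
def ray(c,uv,z):
    uv=np.atleast_2d(uv).astype(float)
    d=np.c_[uv,np.ones(len(uv))]@np.linalg.inv(c["camera_matrix"]).T@c["R"]
    o=-c["R"].T@c["t"]
    return o+d*((z-o[2])/d[:,2])[:,None]
def px(c,X):
    p=(np.atleast_2d(X)@c["R"].T+c["t"])@c["camera_matrix"].T
    return p[:,:2]/p[:,2:]
def hsv(c): return cv2.cvtColor(c["img"],cv2.COLOR_RGB2HSV)
def rect(P):
    (cx,cy),(w,h),a=cv2.minAreaRect((P[:,:2]*1000).astype(np.float32)); return cx,cy,w,h,a
E
python3 - <<'E'
from h import *
for n,zr in(("top",.012),("scene",.012)):
    c=dict(np.load(n+"0.npz"));H=hsv(c)
    m=cv2.inRange(H,(100,150,60),(125,255,255));g=cv2.inRange(H,(50,120,60),(80,255,255))
    r=cv2.inRange(H,(0,200,120),(4,255,255))|cv2.inRange(H,(174,200,120),(180,255,255))
    for nm,mm,z in(("blue",m,.012),("green",g,.055),("red",r,.076)):
        k,l,st,ce=cv2.connectedComponentsWithStats(mm)
        for i in range(1,k):
            if st[i,4]<40: continue
            v,u=np.where(l==i); P=ray(c,np.c_[u,v],z)
            print(n,nm,st[i],np.round(ce[i]),np.round(P.mean(0),3),np.round(rect(P),1))
c=dict(np.load("top0.npz"))
im=cv2.resize(c["img"][195:270,245:390],None,fx=5.5,fy=5.5,interpolation=cv2.INTER_CUBIC)
cv2.imwrite("pics/c1.png",im[:,:,::-1])
E
```

```text
top blue [293 205  54  13 289] [321. 211.] [ 0.578 -0.101  0.012] [574.1 -95.7  29.1 182.4   6.9]
top blue [273 218  22  16 273] [283. 225.] [0.532 0.031 0.012] [532.3  29.8  45.8  71.1   7.9]
top blue [ 262  229   63   27 1056] [293. 243.] [ 0.47  -0.     0.012] [ 4.754e+02 -3.000e-01  7.500e+01  2.112e+02  6.500e+00]
top blue [328 235  23  13 135] [340. 242.] [ 0.47  -0.161  0.012] [ 465.8 -159.8   30.5   83.    26.9]
top blue [201 250  15  14 103] [208. 257.] [0.432 0.291 0.012] [433.1 290.2  45.5  45.2  66.8]
top green [127 193   9   8  59] [131. 197.] [0.639 0.54  0.055] [639.4 539.9  26.9  23.7  88.5]
top green [192 207  16  14 124] [200. 213.] [0.576 0.31  0.055] [576.2 310.5  43.4  49.4  12.7]
scene blue [342   0  35   8 173] [358.   2.] [-0.192  1.576  0.012] [-176.5 1568.1  197.5  105.1   39.5]
scene blue [ 464    0   83   51 2901] [503.  22.] [0.529 1.84  0.012] [ 508.6 1884.5  315.1  760.7    8. ]
scene blue [292 146  18  13 120] [300. 152.] [0.401 0.324 0.012] [399.8 325.4  49.1  54.6  15.4]
scene blue [222 193  48  42 830] [249. 214.] [0.463 0.012 0.012] [467.6  14.4  64.9 179.8   7.1]
scene blue [ 221  209   79   79 1186] [258. 247.] [ 0.564 -0.054  0.012] [549.2 -40.5  75.1 308.2   7.3]
scene blue [199 252  13   8  46] [205. 256.] [ 0.479 -0.171  0.012] [ 480.1 -173.3   30.5   16.1   74.5]
scene blue [198 260  26  16 202] [211. 266.] [ 0.516 -0.182  0.012] [ 510.4 -181.4   55.6   45.4   17.8]
scene green [ 85  46  22  20 337] [96. 56.] [-0.667  0.212  0.055] [-668.1  209.3   82.1  200.1   63.1]
scene green [394 115   9   9  64] [398. 119.] [0.577 0.645 0.055] [578.  644.5  27.5  49.7  29.9]
scene green [333 161  20  14 140] [343. 168.] [0.579 0.307 0.055] [577.6 308.9  46.8  54.1  13.2]
scene red [176 233  61  33 367] [207. 248.] [ 0.507 -0.176  0.076] [ 509.9 -179.5  160.9   37.9   79.5]
scene red [ 92 294  41  37 227] [113. 314.] [ 0.486 -0.427  0.076] [ 479.1 -424.8   84.7   83.3    2.9]
```

View pics/c1.png

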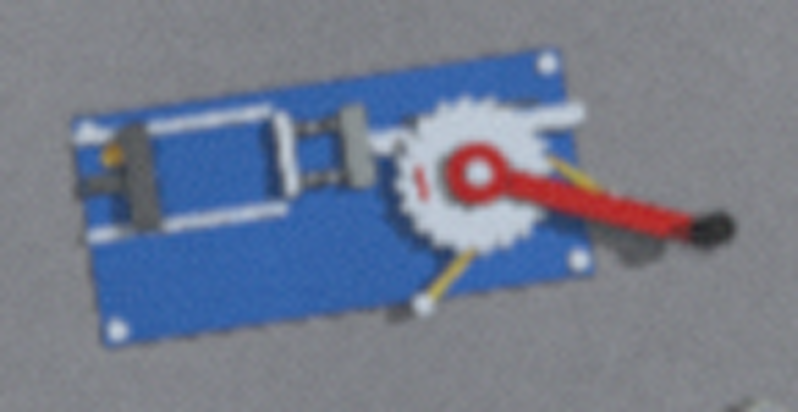

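```bash
cat >> h.py <<'E'
from scipy.spatial.transform import Rotation as Ro
def plan(p,yaw):
    """offset in tool axes after turning so that tool y has world yaw (mod pi), tool down"""
    s=read_state();R=Ro.from_rotvec(s["eef_rot"])
    best=min((Ro.from_matrix(np.array([[np.sin(a),np.cos(a),0],[-np.cos(a),np.sin(a),0],[0,0,-1]]).T.reshape(3,3).T) for a in(yaw,yaw+np.pi)),key=lambda T:(R.inv()*T).magnitude())
    d=np.array(p)-s["position"]
    print("t",s["t"],"pos",s["position"].round(4),"turn deg",np.degrees((R.inv()*best).as_rotvec()).round(2),"lin after turn",best.inv().apply(d).round(4),"lin now",R.inv().apply(d).round(4),"F",s["ft_force"].round(1),"w",s["grip_width"].round(3))
def press_fit(c):
    m=cv2.inRange(hsv(c),(100,150,60),(125,255,255));v,u=np.where(m>0);P=ray(c,np.c_[u,v],.012)
    k=(abs(P[:,0]-.52)<.12)&(abs(P[:,1]+.03)<.19);return P[k]
E
python3 - <<'E'
from h import *
c=dict(np.load("top0.npz"))
P=press_fit(c);r=rect(P);print(np.round(r,1))
print(np.round(Ro.from_rotvec(read_state()["eef_rot"]).as_matrix(),2))
plan([.577,.31,.242],np.radians(12.7))
w=capture("wrist");R=w["R"];print("wrist cam pos",-R.T@w["t"],R.round(2),w["camera_matrix"][0])
E
```

```text
[512.2 -42.5 139.1 304.3   6.9]
[[-0.92  0.39 -0.  ]
 [ 0.39  0.92 -0.  ]
 [ 0.   -0.   -1.  ]]Traceback (most recent call last):
  File "<stdin>", line 5, in <module>
  File "h.py", line 18, in plan
    best=min((Ro.from_matrix(np.array([[np.sin(a),np.cos(a),0],[-np.cos(a),np.sin(a),0],[0,0,-1]]).T.reshape(3,3).T) for a in(yaw,yaw+np.pi)),key=lambda T:(R.inv()*T).magnitude())
  File "h.py", line 18, in <genexpr>
    best=min((Ro.from_matrix(np.array([[np.sin(a),np.cos(a),0],[-np.cos(a),np.sin(a),0],[0,0,-1]]).T.reshape(3,3).T) for a in(yaw,yaw+np.pi)),key=lambda T:(R.inv()*T).magnitude())
              ~~~~~~~~~~~~~~^^^^^^^^^^^^^^^^^^^^^^^^^^^^^^^^^^^^^^^^^^^^^^^^^^^^^^^^^^^^^^^^^^^^^^^^^^^^^^^^^^^^^^^^
  File "scipy/spatial/transform/_rotation.pyx", line 1143, in scipy.spatial.transform._rotation.Rotation.from_matrix
ValueError: Non-positive determinant (left-handed or null coordinate frame) in rotation matrix 0: [[ 0.2198462   0.97553454  0.        ]
 [-0.97553454  0.2198462   0.        ]
 [ 0.          0.         -1.        ]].
```

```bash
sed -i 's/    best=min.*/    best=min((Ro.from_matrix([[-np.sin(a),np.cos(a),0],[np.cos(a),np.sin(a),0],[0,0,-1]]) for a in(yaw,yaw+np.pi)),key=lambda T:(R.inv()*T).magnitude())/' h.py
python3 - <<'E'
from h import *
plan([.577,.31,.242],np.radians(12.7))
s=read_state();w=capture("wrist");R=w["R"];T=Ro.from_rotvec(s["eef_rot"]).as_matrix()
print("wrist cam in tool",T.T@(-R.T@w["t"]-s["position"]),(R@T).round(2),w["camera_matrix"][0])
E
```

```text
Traceback (most recent call last):
  File "h.py", line 20, in plan
    print("t",s["t"],"pos",s["position"].round(4),"turn deg",np.degrees((R.inv()*best).as_rotvec()).round(2),"lin after turn",best.inv().apply(d).round(4),"lin now",R.inv().apply(d).round(4),"F",s["ft_force"].round(1),"w",s["grip_width"].round(3))
                                                                                                                                                                                                                              ^^^^^^^^^^^^^^^^^^^^^
AttributeError: 'float' object has no attribute 'round'
```

```bash
sed -i 's/s\["grip_width"\].round(3)/s["grip_width"]/' h.py
python3 - <<'E'
from h import *
plan([.577,.31,.242],np.radians(12.7))
s=read_state();w=capture("wrist");R=w["R"];T=Ro.from_rotvec(s["eef_rot"]).as_matrix()
print("wrist cam in tool",T.T@(-R.T@w["t"]-s["position"]),(R@T).round(2),w["camera_matrix"][0])
E
```

```text
t 0.1 pos [0.2645 0.6208 0.2416] turn deg [-5.000e-02  3.000e-02  5.422e+01] lin after turn [-0.3719  0.2365 -0.0004] lin now [-4.093e-01 -1.635e-01 -2.000e-04] F [ 0.4 -0.3  0.4] w 0.9946455715057584
wrist cam in tool [ 0.07674391 -0.00098399 -0.13186646] [[-0.    1.    0.  ]
 [-0.95 -0.   -0.3 ]
 [-0.3  -0.    0.95]] [374.39615099   0.         275.77112083]
```

>>> {"fn": "send_rows", "kwargs": {
  "rows": [
    {"linear": [-0.034, -0.0135, 0], "rotation": [0, 0, 0], "gripper": 0.085},
    {"linear": [-0.034, -0.0135, 0], "rotation": [0, 0, 0], "gripper": 0.085},
    {"linear": [-0.034, -0.0135, 0], "rotation": [0, 0, 0], "gripper": 0.085},
    {"linear": [-0.034, -0.0135, 0], "rotation": [0, 0, 0], "gripper": 0.085},
    {"linear": [-0.034, -0.0135, 0], "rotation": [0, 0, 0], "gripper": 0.085}
  ]
}}

```text
t: 0.65
position: [0.3953, 0.4911, 0.2421]
eef_rot: [-0.628, -3.078, 0.0]
ft_force: [0.2, 0.4, 0.2]
grip_width: 0.998
grip_force: 0.0
```

>>> {"fn": "send_rows", "kwargs": {
  "rows": [
    {"linear": [-0.034, -0.0135, 0], "rotation": [0, 0, 0], "gripper": 0.085},
    {"linear": [-0.034, -0.0135, 0], "rotation": [0, 0, 0], "gripper": 0.085},
    {"linear": [-0.034, -0.0135, 0], "rotation": [0, 0, 0], "gripper": 0.085},
    {"linear": [-0.034, -0.0135, 0], "rotation": [0, 0, 0], "gripper": 0.085},
    {"linear": [-0.034, -0.0135, 0], "rotation": [0, 0, 0], "gripper": 0.085}
  ]
}}

```text
t: 1.15
position: [0.5253, 0.3623, 0.2422]
eef_rot: [-0.628, -3.078, 0.0]
ft_force: [0.8, 0.2, -0.5]
grip_width: 0.993
grip_force: 0.0
```

>>> {"fn": "send_rows", "kwargs": {
  "rows": [
    {"linear": [-0.034, -0.0135, 0], "rotation": [0, 0, 7.7], "gripper": 0.085},
    {"linear": [0, 0, 0], "rotation": [0, 0, 7.7], "gripper": 0.085},
    {"linear": [0, 0, 0], "rotation": [0, 0, 7.7], "gripper": 0.085},
    {"linear": [0, 0, 0], "rotation": [0, 0, 7.7], "gripper": 0.085},
    {"linear": [0, 0, 0], "rotation": [0, 0, 7.7], "gripper": 0.085}
  ]
}}

```text
t: 1.65
position: [0.5505, 0.3376, 0.242]
eef_rot: [-1.616, -2.694, 0.001]
ft_force: [0.4, -0.7, 0.1]
grip_width: 0.998
grip_force: 0.0
```

>>> {"fn": "send_rows", "kwargs": {
  "rows": [
    {"linear": [0, 0, 0], "rotation": [0, 0, 7.7], "gripper": 0.085},
    {"linear": [0, 0, 0], "rotation": [0, 0, 7.7], "gripper": 0.085},
    {"linear": [0, 0, 0], "rotation": [0, 0, 0], "gripper": 0.085},
    {"linear": [0, 0, 0], "rotation": [0, 0, 0], "gripper": 0.085}
  ]
}}

```text
t: 2.05
position: [0.5504, 0.3378, 0.2421]
eef_rot: [-1.95, -2.463, 0.0]
ft_force: [-0.3, -0.0, -0.1]
grip_width: 0.996
grip_force: 0.0
```

```bash
python3 - <<'E'
from h import *
w=capture("wrist");np.savez("w1.npz",**w);cv2.imwrite("pics/w1.png",w["img"][:,:,::-1])
g=cv2.inRange(hsv(w),(45,100,50),(85,255,255))
k,l,st,ce=cv2.connectedComponentsWithStats(g)
for i in range(1,k):
    if st[i,4]>200:
        v,u=np.where(l==i);P=ray(w,np.c_[u,v],.055);print(st[i],P.mean(0).round(4),np.round(rect(P),1),"depth z",np.median(w["depth"][v,u]))
plan([.577,.31,.242],np.radians(12.7))
E
```

```text
[ 270  195   52   53 1977] [0.5732 0.3117 0.055 ] [573.7 310.7  45.   49.4  13. ] depth z 0.33577275
t 2.1 pos [0.5504 0.3377 0.2422] turn deg [-0.01  0.01  0.55] lin after turn [-0.0329  0.0198  0.0002] lin now [-0.0331  0.0195  0.0002] F [ 0.  -0.2 -0. ] w 0.9953246932893414
```

View pics/w1.png

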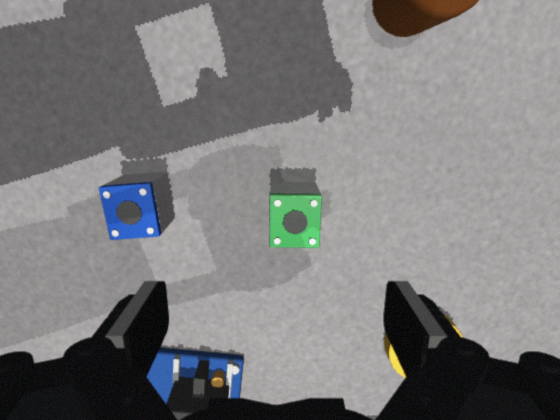

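The wrist view shows the green lid centred near (295,221), between the fingers' line of closing. The spare is at (130,210), well outside the fingers. I'm descending now.

>>> {"fn": "send_rows", "kwargs": {
  "rows": [
    {"linear": [-0.0316, 0.0169, 0], "rotation": [0, 0, 0.8], "gripper": 0.085},
    {"linear": [0, 0, 0.045], "rotation": [0, 0, 0], "gripper": 0.085},
    {"linear": [0, 0, 0.045], "rotation": [0, 0, 0], "gripper": 0.085},
    {"linear": [0, 0, 0.045], "rotation": [0, 0, 0], "gripper": 0.085},
    {"linear": [0, 0, 0.045], "rotation": [0, 0, 0], "gripper": 0.085}
  ]
}}

```text
t: 2.6
position: [0.5739, 0.3106, 0.0607]
eef_rot: [1.968, 2.448, 0.001]
ft_force: [0.4, 1.1, -0.2]
grip_width: 0.997
grip_force: 0.0
```

>>> {"fn": "send_rows", "kwargs": {
  "rows": [
    {"linear": [0, 0, 0.02], "rotation": [0, 0, 0], "gripper": 0.085},
    {"linear": [0, 0, 0.014], "rotation": [0, 0, 0], "gripper": 0.085},
    {"linear": [0, 0, 0], "rotation": [0, 0, 0], "gripper": 0.085},
    {"linear": [0, 0, 0], "rotation": [0, 0, 0], "gripper": 0.03},
    {"linear": [0, 0, 0], "rotation": [0, 0, 0], "gripper": 0.03}
  ]
}}

```text
t: 3.1
position: [0.5748, 0.3112, 0.0302]
eef_rot: [1.971, 2.445, 0.003]
ft_force: [-0.1, 0.4, 0.0]
grip_width: 0.689
grip_force: 0.0
```

>>> {"fn": "send_rows", "kwargs": {
  "rows": [
    {"linear": [0, 0, 0], "rotation": [0, 0, 0], "gripper": 0.03},
    {"linear": [0, 0, 0], "rotation": [0, 0, 0], "gripper": 0.03},
    {"linear": [0, 0, 0], "rotation": [0, 0, 0], "gripper": 0.03},
    {"linear": [0, 0, 0], "rotation": [0, 0, 0], "gripper": 0.03}
  ]
}}

```text
t: 3.5
position: [0.5748, 0.3112, 0.0301]
eef_rot: [1.971, 2.445, 0.003]
ft_force: [-1.1, -0.3, 7.5]
grip_width: 0.526
grip_force: 63.4
```

>>> {"fn": "send_rows", "kwargs": {
  "rows": [
    {"linear": [0, 0, -0.02], "rotation": [0, 0, 0], "gripper": 0.03},
    {"linear": [0, 0, -0.045], "rotation": [0, 0, 0], "gripper": 0.03},
    {"linear": [0, 0, -0.045], "rotation": [0, 0, 0], "gripper": 0.03},
    {"linear": [0, 0, -0.045], "rotation": [0, 0, 0], "gripper": 0.03},
    {"linear": [0, 0, -0.045], "rotation": [0, 0, 0], "gripper": 0.03}
  ]
}}

```text
t: 4.0
position: [0.5736, 0.3106, 0.2305]
eef_rot: [1.972, 2.445, 0.0]
ft_force: [1.2, 0.4, -3.2]
grip_width: 0.534
grip_force: 62.4
```

>>> {"fn": "send_rows", "kwargs": {
  "rows": [
    {"linear": [-0.04, -0.01, 0], "rotation": [0, 0, 2], "gripper": 0.03},
    {"linear": [-0.04, -0.01, 0], "rotation": [0, 0, 2], "gripper": 0.03},
    {"linear": [-0.04, -0.01, 0], "rotation": [0, 0, 2], "gripper": 0.03},
    {"linear": [0, 0, 0], "rotation": [0, 0, 0], "gripper": 0.03},
    {"linear": [0, 0, 0], "rotation": [0, 0, 0], "gripper": 0.03}
  ]
}}

```text
t: 4.5
position: [0.5658, 0.1867, 0.2288]
eef_rot: [2.099, 2.337, 0.001]
ft_force: [0.3, -0.7, -4.0]
grip_width: 0.528
grip_force: 62.7
```

```bash
python3 - <<'E'
from h import *
w=capture("wrist");np.savez("w2.npz",**w);cv2.imwrite("pics/w2.png",w["img"][:,:,::-1])
plan([.514,.075,.242],np.radians(6.9))
E
```

```text
t 4.55 pos [0.5658 0.1875 0.2286] turn deg [ 0.02 -0.02 -0.69] lin after turn [-0.1054 -0.0649 -0.0134] lin now [-0.1062 -0.0637 -0.0134] F [ 0.1  0.5 -3.3] w 0.5300530842459882
```

View pics/w2.png

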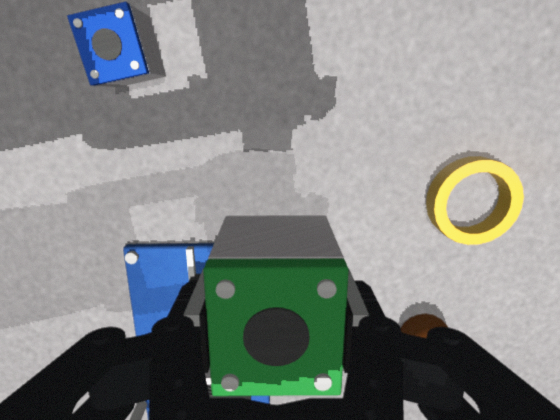

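The held mould covers the view. The camera looks at the tool's +y side, so I'll move past the bed to see it.

>>> {"fn": "send_rows", "kwargs": {
  "rows": [
    {"linear": [-0.038, -0.0143, 0], "rotation": [0, 0, -0.7], "gripper": 0.03},
    {"linear": [-0.038, -0.0143, 0], "rotation": [0, 0, 0], "gripper": 0.03},
    {"linear": [-0.038, -0.0143, 0], "rotation": [0, 0, 0], "gripper": 0.03},
    {"linear": [-0.038, -0.0143, 0], "rotation": [0, 0, 0], "gripper": 0.03},
    {"linear": [-0.038, -0.0143, 0], "rotation": [0, 0, 0], "gripper": 0.03}
  ]
}}

```text
t: 5.05
position: [0.517, -0.0101, 0.2284]
eef_rot: [2.081, 2.354, 0.0]
ft_force: [0.5, 0.4, -3.5]
grip_width: 0.533
grip_force: 62.8
```

>>> {"fn": "send_rows", "kwargs": {
  "rows": [
    {"linear": [0, 0, 0], "rotation": [0, 0, 0], "gripper": 0.03},
    {"linear": [0, 0, 0], "rotation": [0, 0, 0], "gripper": 0.03}
  ]
}}

```text
t: 5.25
position: [0.5175, -0.0096, 0.2285]
eef_rot: [2.084, 2.351, 0.001]
ft_force: [0.3, 0.5, -3.7]
grip_width: 0.524
grip_force: 63.0
```

```bash
python3 - <<'E'
from h import *
w=capture("wrist");np.savez("w3.npz",**w);cv2.imwrite("pics/w3.png",w["img"][:,:,::-1])
plan([.514,.075,.242],np.radians(6.9))
s=read_state()
for n in("w2","w3"):
    w=dict(np.load(n+".npz"))
    g=cv2.inRange(hsv(w),(45,100,50),(85,255,255));v,u=np.where(g>0);v,u=v[v>262],u[v>262]
    P=ray(w,np.c_[u,v],s["position"][2]-.0301+.055);print(n,np.round(rect(P),1))
E
```

```text
t 5.3 pos [ 0.5176 -0.009   0.2284] turn deg [ 0.01 -0.02  0.05] lin after turn [ 0.0838  0.0066 -0.0136] lin now [ 0.0838  0.0066 -0.0136] F [-0.4 -0.7 -3.1] w 0.531908049548222
w2 [565.2 186.9  46.1  51.3   6.3]
w3 [516.6  -9.2  45.8  51.    6.9]
```

View pics/w3.png

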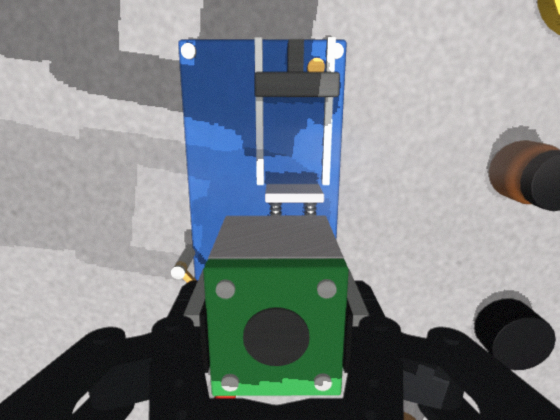

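```bash
python3 - <<'E'
from h import *
w=dict(np.load("w3.npz"));H=hsv(w);V=H[:,:,2].astype(int);S=H[:,:,1]
for r in(110,130,150,170): print(r,[(u,V[r,u],S[r,u]) for u in range(253,270)][::1]); print([(u,V[r,u],S[r,u]) for u in range(318,342)])
for u in(278,300,315): print(u,[(v,V[v,u]) for v in list(range(66,104))+list(range(178,208))])
print([(u,V[198,u]) for u in list(range(258,272))+list(range(316,330))])
print([(u,V[76,u]) for u in list(range(250,262))+list(range(332,345))])
# press blue edges
m=cv2.inRange(H,(100,120,40),(125,255,255));
for r in(60,100,140,170): u=np.where(m[r])[0];print(r,u.min(),u.max(),ray(w,[[u.min(),r],[u.max(),r]],.012)[:,:2].round(4).tolist())
E
```

```text
110 [(253, np.int64(139), np.uint8(174)), (254, np.int64(134), np.uint8(162)), (255, np.int64(145), np.uint8(81)), (256, np.int64(177), np.uint8(9)), (257, np.int64(191), np.uint8(4)), (258, np.int64(192), np.uint8(3)), (259, np.int64(190), np.uint8(4)), (260, np.int64(190), np.uint8(3)), (261, np.int64(188), np.uint8(1)), (262, np.int64(157), np.uint8(19)), (263, np.int64(140), np.uint8(107)), (264, np.int64(137), np.uint8(169)), (265, np.int64(138), np.uint8(174)), (266, np.int64(137), np.uint8(175)), (267, np.int64(136), np.uint8(171)), (268, np.int64(136), np.uint8(176)), (269, np.int64(136), np.uint8(171))]
[(318, np.int64(134), np.uint8(173)), (319, np.int64(136), np.uint8(169)), (320, np.int64(135), np.uint8(176)), (321, np.int64(136), np.uint8(173)), (322, np.int64(136), np.uint8(173)), (323, np.int64(124), np.uint8(169)), (324, np.int64(104), np.uint8(61)), (325, np.int64(148), np.uint8(5)), (326, np.int64(180), np.uint8(3)), (327, np.int64(188), np.uint8(1)), (328, np.int64(187), np.uint8(5)), (329, np.int64(188), np.uint8(4)), (330, np.int64(189), np.uint8(4)), (331, np.in
[... 9843 characters left out ...]
(135)), (252, np.int64(137)), (253, np.int64(132)), (254, np.int64(92)), (255, np.int64(63)), (256, np.int64(67)), (257, np.int64(73)), (258, np.int64(73)), (259, np.int64(74)), (260, np.int64(75)), (261, np.int64(73)), (332, np.int64(116)), (333, np.int64(122)), (334, np.int64(117)), (335, np.int64(115)), (336, np.int64(123)), (337, np.int64(117)), (338, np.int64(105)), (339, np.int64(113)), (340, np.int64(196)), (341, np.int64(217)), (342, np.int64(212)), (343, np.int64(191)), (344, np.int64(167))]
60 180 344 [[0.422, 0.0853], [0.5626, 0.1023]]
100 183 342 [[0.4261, 0.0525], [0.5666, 0.0694]]
140 186 340 [[0.4305, 0.0176], [0.5709, 0.0345]]
170 188 339 [[0.4337, -0.0101], [0.5747, 0.0069]]
```

```bash
python3 - <<'E'
from h import *
w=dict(np.load("w3.npz"))
print("cam",(-w["R"].T@w["t"]).round(3))
L=ray(w,[[(255.5+262.7)/2,110],[(256+263.3)/2,170]],.02);R=ray(w,[[(324.5+331.8)/2,110],[(322.5+329.8)/2,170]],.02)
C=(L+R)/2;d=C[0]-C[1];th=np.arctan2(-d[0],d[1]);
print("gap",(R-L).round(4).tolist(),"centres",C.round(4).tolist(),"yaw from rails",np.degrees(th))
pl=ray(w,[[265,193.3],[323.5,193.3]],.053);print("plate edge",pl.round(4),"mid",pl.mean(0).round(4),np.degrees(np.arctan2(*(pl[1]-pl[0])[1::-1])))
st=ray(w,[[278,96.5],[315,96.5]],.012);print("stop bottom",st.round(4).tolist()); print("stop top@72",ray(w,[[278,71.5],[300,71.5]],.064).round(4).tolist())
th=np.radians(6.9);ey=np.array([-np.sin(th),np.cos(th),0]);ex=np.array([np.cos(th),np.sin(th),0])
for n,p in(("plate",pl.mean(0)),("stop",st.mean(0)),("railc",C.mean(0))): print(n,"x",p@ex,"y",p@ey)
t=np.array([.5122,-.0425,0]);o=t+.0275*ex-.03*ey;print("origin top",o.round(4),"bed pt",(o+.118*ey).round(4),o@ex,o@ey)
print("depth y of stop/plate face from depth:")
d=w["depth"]
for v,u in((76,300),(90,300),(198,295),(140,295)):
    X=w["R"].T@(d[v,u]*np.linalg.inv(w["camera_matrix"])@[u,v,1]-w["t"]);print(v,u,X.round(4),X@ex,X@ey)
E
```

```text
cam [0.508 0.066 0.36 ]
gap [[0.0601, 0.0073, 0.0], [0.0607, 0.0073, 0.0]] centres [[0.5246, 0.056, 0.02], [0.5311, 0.0032, 0.02]] yaw from rails 6.986153479490327
plate edge [[ 0.5081 -0.0133  0.053 ]
 [ 0.5572 -0.0074  0.053 ]] mid [ 0.5326 -0.0104  0.053 ] 6.883750255329059
stop bottom [[0.5097, 0.0656, 0.012], [0.5423, 0.0695, 0.012]]
stop top@72 [[0.5072, 0.0831, 0.064], [0.5234, 0.0851, 0.064]]
plate x 0.5275156601710369 y -0.07427049752598794
stop x 0.5303131788861235 y 0.0038412800710349126
railc x 0.5275941510930723 y -0.03403124836254289
origin top [ 0.5431 -0.069   0.    ] bed pt [0.5289 0.0482 0.    ] 0.5308844948857895 -0.13372627588310768
depth y of stop/plate face from depth:
76 300 [0.5238 0.0819 0.0649] 0.5298719562346436 0.01838857121291074
90 300 [0.5252 0.0722 0.0646] 0.5300749219028317 0.008534143449411285
198 295 [ 0.5337 -0.0141  0.0539] 0.5281650267090223 -0.07814583494971644
140 295 [0.5298 0.0296 0.0122] 0.5295504581634745 -0.03426637237561912
```

>>> {"fn": "send_rows", "kwargs": {
  "rows": [
    {"linear": [0.0186, 0.0082, 0], "rotation": [0, 0, 0], "gripper": 0.03},
    {"linear": [0.0186, 0.0082, 0], "rotation": [0, 0, 0], "gripper": 0.03},
    {"linear": [0, 0, 0.03], "rotation": [0, 0, 0], "gripper": 0.03},
    {"linear": [0, 0, 0.03], "rotation": [0, 0, 0], "gripper": 0.03},
    {"linear": [0, 0, 0.03], "rotation": [0, 0, 0], "gripper": 0.03}
  ]
}}

```text
t: 5.8
position: [0.5293, 0.031, 0.1372]
eef_rot: [-2.08, -2.354, -0.0]
ft_force: [0.3, -0.2, -3.6]
grip_width: 0.53
grip_force: 63.2
```

>>> {"fn": "send_rows", "kwargs": {
  "rows": [
    {"linear": [0, 0, 0.02], "rotation": [0, 0, 0], "gripper": 0.03},
    {"linear": [0, 0, 0], "rotation": [0, 0, 0], "gripper": 0.03},
    {"linear": [0, 0, 0], "rotation": [0, 0, 0], "gripper": 0.03}
  ]
}}

```text
t: 6.1
position: [0.5294, 0.0302, 0.1189]
eef_rot: [-2.081, -2.353, -0.0]
ft_force: [-0.5, 0.1, -2.9]
grip_width: 0.531
grip_force: 62.7
```

```bash
python3 - <<'E'
from h import *
s=read_state();p=s["position"]
plan([p[0],p[1],.0435],np.radians(6.95))
th=np.radians(6.95);ey=np.array([-np.sin(th),np.cos(th),0]);ex=np.array([np.cos(th),np.sin(th),0])
w=capture("wrist");g=cv2.inRange(hsv(w),(45,100,50),(85,255,255));v,u=np.where(g>0)
P=ray(w,np.c_[u,v],p[2]+.025);r=rect(P);q=np.array([r[0],r[1],0])/1000;print(np.round(r,1),"press-ish",q@ex,q@ey)
t=capture("top");g=cv2.inRange(hsv(t),(50,100,50),(85,255,255));g[:, :230]=0;v,u=np.where(g>0)
if len(u): P=ray(t,np.c_[u,v],p[2]+.025);print(len(u),P.mean(0),P.mean(0)@ex,P.mean(0)@ey)
E
```

```text
t 6.1 pos [0.5294 0.0302 0.1189] turn deg [-0.   -0.01  0.06] lin after turn [0.     0.     0.0754] lin now [-0.      0.      0.0754] F [-0.5  0.1 -2.9] w 0.5311832067571334
[528.5  31.2  45.7  52.7   7. ] press-ish 0.5284166888735378 -0.03295297484480149
14 [0.03483549 0.11592073 0.1438999 ] 0.04860629659123482 0.11085375401008789
```

>>> {"fn": "send_rows", "kwargs": {
  "rows": [
    {"linear": [0, 0, 0.03], "rotation": [0, 0, 0], "gripper": 0.03},
    {"linear": [0, 0, 0.025], "rotation": [0, 0, 0], "gripper": 0.03},
    {"linear": [0, 0, 0.015], "rotation": [0, 0, 0], "gripper": 0.03},
    {"linear": [0, 0, 0.005], "rotation": [0, 0, 0], "gripper": 0.03},
    {"linear": [0, 0, 0], "rotation": [0, 0, 0], "gripper": 0.03}
  ]
}}

```text
t: 6.7
position: [0.5293, 0.0293, 0.0438]
eef_rot: [2.083, 2.351, 0.0]
ft_force: [-0.2, -0.2, -3.4]
grip_width: 0.532
grip_force: 63.0
```

>>> {"fn": "send_rows", "kwargs": {
  "rows": [
    {"linear": [0, 0, 0.001], "rotation": [0, 0, 0], "gripper": 0.03},
    {"linear": [0, 0, 0], "rotation": [0, 0, 0], "gripper": 0.03}
  ]
}}

```text
t: 6.9
position: [0.5296, 0.0292, 0.0434]
eef_rot: [2.083, 2.351, 0.002]
ft_force: [-0.4, -0.3, -3.6]
grip_width: 0.531
grip_force: 63.0
```

>>> {"fn": "send_rows", "kwargs": {
  "rows": [
    {"linear": [0, 0, 0.001], "rotation": [0, 0, 0], "gripper": 0.03},
    {"linear": [0, 0, 0], "rotation": [0, 0, 0], "gripper": 0.03}
  ]
}}

```text
t: 7.1
position: [0.5295, 0.0292, 0.0421]
eef_rot: [2.083, 2.351, 0.001]
ft_force: [-0.8, -0.6, 1.6]
grip_width: 0.531
grip_force: 63.6
```

>>> {"fn": "send_rows", "kwargs": {
  "rows": [
    {"linear": [0, 0, 0.0005], "rotation": [0, 0, 0], "gripper": 0.03},
    {"linear": [0, 0, 0], "rotation": [0, 0, 0], "gripper": 0.03}
  ]
}}

```text
t: 7.3
position: [0.5296, 0.0292, 0.0421]
eef_rot: [2.083, 2.351, 0.001]
ft_force: [-5.4, 0.0, 9.5]
grip_width: 0.531
grip_force: 64.6
```

Contact: the mould is on the bed. I'll release it and raise the arm.

>>> {"fn": "send_rows", "kwargs": {
  "rows": [
    {"linear": [0, 0, 0], "rotation": [0, 0, 0], "gripper": 0.07},
    {"linear": [0, 0, 0], "rotation": [0, 0, 0], "gripper": 0.07},
    {"linear": [0, 0, 0], "rotation": [0, 0, 0], "gripper": 0.07},
    {"linear": [0, 0, 0], "rotation": [0, 0, 0], "gripper": 0.07},
    {"linear": [0, 0, -0.01], "rotation": [0, 0, 0], "gripper": 0.07}
  ]
}}

```text
t: 7.8
position: [0.5284, 0.0292, 0.0499]
eef_rot: [-2.082, -2.35, 0.002]
ft_force: [0.3, 0.1, -0.7]
grip_width: 0.823
grip_force: 0.0
```

>>> {"fn": "send_rows", "kwargs": {
  "rows": [
    {"linear": [0, 0, -0.04], "rotation": [0, 0, 0], "gripper": 0.07},
    {"linear": [0, 0, -0.05], "rotation": [0, 0, 0], "gripper": 0.07},
    {"linear": [0, 0, -0.05], "rotation": [0, 0, 0], "gripper": 0.07},
    {"linear": [0, 0, -0.045], "rotation": [0, 0, 0], "gripper": 0.07},
    {"linear": [0, 0, 0], "rotation": [0, 0, 0], "gripper": 0.07}
  ]
}}

```text
t: 8.3
position: [0.5306, 0.0292, 0.2436]
eef_rot: [2.079, 2.346, 0.01]
ft_force: [0.2, 0.4, -0.8]
grip_width: 0.824
grip_force: 0.0
```

>>> {"fn": "send_rows", "kwargs": {
  "rows": [
    {"linear": [-0.04, -0.008, 0], "rotation": [0, 0, 0], "gripper": 0.05},
    {"linear": [-0.04, -0.008, 0], "rotation": [0, 0, 0], "gripper": 0.05},
    {"linear": [-0.04, -0.008, 0], "rotation": [0, 0, 0], "gripper": 0.05},
    {"linear": [-0.04, -0.008, 0], "rotation": [0, 0, 0], "gripper": 0.05},
    {"linear": [0, 0, 0], "rotation": [0, 0, 0], "gripper": 0.05}
  ]
}}

```text
t: 8.8
position: [0.5159, -0.1371, 0.2359]
eef_rot: [2.087, 2.348, -0.001]
ft_force: [0.1, 0.7, 0.7]
grip_width: 0.587
grip_force: 0.0
```

```bash
python3 - <<'E'
from h import *
s=read_state();print(s["position"],s["joints"].round(2))
th=np.radians(6.95);ey=np.array([-np.sin(th),np.cos(th),0]);ex=np.array([np.cos(th),np.sin(th),0])
w=capture("wrist");np.savez("w4.npz",**w);cv2.imwrite("pics/w4.png",w["img"][:,:,::-1])
g=cv2.inRange(hsv(w),(45,100,50),(85,255,255));k,l,st,ce=cv2.connectedComponentsWithStats(g);v,u=np.where(l==1+np.argmax(st[1:,4]))
P=ray(w,np.c_[u,v],.067);r=rect(P);q=np.array([r[0],r[1],0])/1000;print(np.round(r,1),"press-ish",q@ex,q@ey)
E
```

```text
[ 0.51586053 -0.13706899  0.23585244] [-0.31 -0.19  1.75 -0.    1.58 -0.42]
[531.3   4.9  45.1   3.8   6.7] press-ish 0.5280091804150895 -0.05945242076501446
```

View pics/w4.png

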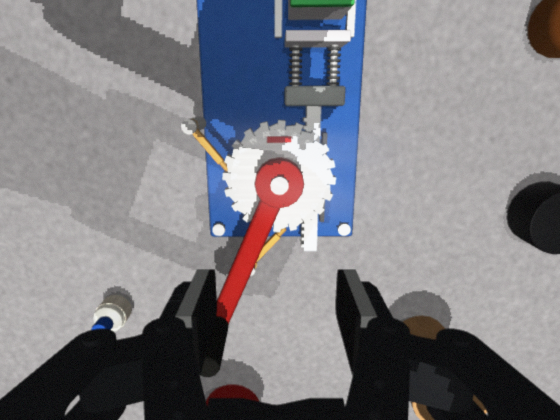

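The mould stands in the bed ahead of the plate. The lever axis is at about (279,185) and the grip top is at about (211,362).

```bash
python3 - <<'E'
from h import *
th=np.radians(6.95);ey=np.array([-np.sin(th),np.cos(th),0]);ex=np.array([np.cos(th),np.sin(th),0])
w=dict(np.load("w4.npz"));H=hsv(w)
r=cv2.inRange(H,(0,180,80),(5,255,255))|cv2.inRange(H,(174,180,80),(180,255,255));r[340:]=0;r[:155]=0
v,u=np.where(r>0);print(w["depth"][185,279],w["depth"][300,235])
X=ray(w,np.c_[u,v],.076)
hub=ray(w,[[279,185]],.08)[0]
far=X[np.linalg.norm(X-hub,axis=1)>.035]
dvec=far[:,:2].mean(0)-hub[:2];d0,d1=-(ey@np.r_[dvec,0]),ex@np.r_[dvec,0]
print("hub",hub,"lever ang",np.arctan2(d1,d0))
o=.5285*ex+(-.1337)*ey; ax=o-.03*ex-.055*ey;print("axis from press",ax)
for c in(w,dict(np.load("scene0.npz")),dict(np.load("top0.npz"))):
    for a in(-.52,-.45,-.4): print(a,px(c,[*(ax+.14*(np.sin(a)*ex-np.cos(a)*ey))[:2],.133]).round(1))
E
```

```text
0.29138198 0.32854718
hub [ 0.5165808  -0.12795487  0.08      ] lever ang -0.41021274407917246
axis from press [ 0.51767038 -0.12699339  0.        ]
-0.52 [[188.5 358.9]]
-0.45 [[200.5 363.9]]
-0.4 [[209.2 367.1]]
-0.52 [[164.1 244.4]]
-0.45 [[165.4 247.5]]
-0.4 [[166.4 249.6]]
-0.52 [[373.9 241.5]]
-0.45 [[374.9 238.6]]
-0.4 [[375.4 236.5]]
```

>>> {"fn": "send_rows", "kwargs": {
  "rows": [
    {"linear": [-0.0397, -0.0179, 0], "rotation": [0, 0, 0], "gripper": 0.05},
    {"linear": [-0.0397, -0.0179, 0], "rotation": [0, 0, 0], "gripper": 0.05},
    {"linear": [-0.0397, -0.0179, 0], "rotation": [0, 0, 0], "gripper": 0.05},
    {"linear": [0, 0, 0], "rotation": [0, 0, 7.8], "gripper": 0.05},
    {"linear": [0, 0, 0], "rotation": [0, 0, 7.8], "gripper": 0.05}
  ]
}}

```text
t: 9.35
position: [0.4774, -0.2584, 0.2359]
eef_rot: [-2.389, -2.039, -0.0]
ft_force: [-0.9, 0.1, 0.0]
grip_width: 0.583
grip_force: 0.0
```

>>> {"fn": "send_rows", "kwargs": {
  "rows": [
    {"linear": [0, 0, 0], "rotation": [0, 0, 7.8], "gripper": 0.05},
    {"linear": [0, 0, 0.03], "rotation": [0, 0, 0], "gripper": 0.05},
    {"linear": [0, 0, 0.03], "rotation": [0, 0, 0], "gripper": 0.05},
    {"linear": [0, 0, 0], "rotation": [0, 0, 0], "gripper": 0.05}
  ]
}}

```text
t: 9.75
position: [0.4766, -0.2565, 0.1722]
eef_rot: [-2.512, -1.878, 0.003]
ft_force: [-0.2, 0.6, -0.8]
grip_width: 0.583
grip_force: 0.0
```

```bash
python3 - <<'E'
from h import *
plan([.4771,-.2617,.096],np.radians(-16.5))
w=capture("wrist");np.savez("w5.npz",**w);cv2.imwrite("pics/w5.png",w["img"][:,:,::-1])
E
```

```text
t 9.75 pos [ 0.4766 -0.2565  0.1722] turn deg [-0.31 -0.09  0.07] lin after turn [-0.0048  0.0019  0.0762] lin now [-0.0049  0.0023  0.0761] F [-0.2  0.6 -0.8] w 0.5832356535326797
```

View pics/w5.png

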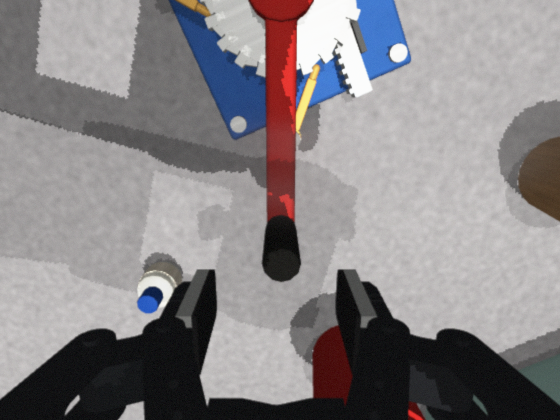

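```bash
python3 - <<'E'
from h import *
w=dict(np.load("w5.npz"));print(ray(w,[[282,262],[282,265]],.133))
p=ray(w,[[282,262]],.133)[0];print(np.linalg.norm(p[:2]-[.5171,-.1275]))
plan([p[0],p[1],.096],np.radians(-16.5))
E
```

```text
[[ 0.47819471 -0.26043568  0.133     ]
 [ 0.47773878 -0.2620097   0.133     ]]
0.13851178999847472
t 9.8 pos [ 0.4773 -0.257   0.1748] turn deg [-0.16 -0.05  0.07] lin after turn [-0.003   0.0018  0.0788] lin now [-0.0031  0.002   0.0788] F [-0.2 -0.3 -0.2] w 0.5845449050172553
```

>>> {"fn": "send_rows", "kwargs": {
  "rows": [
    {"linear": [-0.0038, 0.0018, 0], "rotation": [0, 0, 0], "gripper": 0.05},
    {"linear": [0, 0, 0.03], "rotation": [0, 0, 0], "gripper": 0.05},
    {"linear": [0, 0, 0.03], "rotation": [0, 0, 0], "gripper": 0.05},
    {"linear": [0, 0, 0.018], "rotation": [0, 0, 0], "gripper": 0.05},
    {"linear": [0, 0, 0], "rotation": [0, 0, 0], "gripper": 0.05}
  ]
}}

```text
t: 10.3
position: [0.4781, -0.2622, 0.0971]
eef_rot: [-2.516, -1.879, 0.001]
ft_force: [0.2, 0.8, 0.1]
grip_width: 0.589
grip_force: 0.0
```

>>> {"fn": "send_rows", "kwargs": {
  "rows": [
    {"linear": [0, 0, 0], "rotation": [0, 0, 0], "gripper": 0.027},
    {"linear": [0, 0, 0], "rotation": [0, 0, 0], "gripper": 0.027},
    {"linear": [0, 0, 0], "rotation": [0, 0, 0], "gripper": 0.027},
    {"linear": [0, 0, 0], "rotation": [0, 0, 0], "gripper": 0.027}
  ]
}}

```text
t: 10.7
position: [0.4786, -0.2625, 0.0988]
eef_rot: [2.516, 1.879, 0.001]
ft_force: [-0.3, -0.7, 0.4]
grip_width: 0.313
grip_force: 0.0
```

>>> {"fn": "send_rows", "kwargs": {
  "rows": [
    {"linear": [0, -0.006, 0], "rotation": [0, 0, 2.5], "gripper": 0.027},
    {"linear": [0, -0.006, 0], "rotation": [0, 0, 2.5], "gripper": 0.027},
    {"linear": [0, 0, 0], "rotation": [0, 0, 0], "gripper": 0.027}
  ]
}}

```text
t: 11.0
position: [0.4667, -0.2586, 0.0983]
eef_rot: [2.597, 1.767, 0.0]
ft_force: [-0.5, 0.1, 0.4]
grip_width: 0.312
grip_force: 0.0
```

```bash
cat >> h.py <<'E'
def lev():
    th=np.radians(6.95);ey=np.array([-np.sin(th),np.cos(th),0]);ex=np.array([np.cos(th),np.sin(th),0])
    s=read_state();T=Ro.from_rotvec(s["eef_rot"]).as_matrix();d=s["position"]-[.5171,-.1275,0];d[2]=0
    print("t",round(s["t"],2),"ang pos",np.arctan2(d@ex,-d@ey).round(3),"r",np.linalg.norm(d).round(4),"ang tool",(np.arctan2(T[1,1],T[0,1])-th).round(3),"z",s["position"][2].round(4),"F tool",(T.T@s["ft_force"]).round(2),"w",round(s["grip_width"],3),"gf",s["grip_force"])
E
python3 -c "
from h import *
lev()"
```

```text
t 11.0 ang pos -0.488 r 0.1405 ang tool -0.497 z 0.0983 F tool [-0.12 -0.54 -0.44] w 0.312 gf 0.0
```

>>> {"fn": "send_rows", "kwargs": {
  "rows": [
    {"linear": [0.0007, 0.01415, 0], "rotation": [0, 0, -5.8], "gripper": 0.027},
    {"linear": [0.0007, 0.01415, 0], "rotation": [0, 0, -5.8], "gripper": 0.027},
    {"linear": [0.0007, 0.01415, 0], "rotation": [0, 0, -5.8], "gripper": 0.027},
    {"linear": [0.0007, 0.01415, 0], "rotation": [0, 0, -5.8], "gripper": 0.027},
    {"linear": [0.0007, 0.01415, 0], "rotation": [0, 0, -5.8], "gripper": 0.027}
  ]
}}

```text
t: 11.5
position: [0.5371, -0.2675, 0.098]
eef_rot: [-2.064, -2.368, 0.0]
ft_force: [-1.8, 1.1, 0.4]
grip_width: 0.316
grip_force: 1.0
```

>>> {"fn": "send_rows", "kwargs": {
  "rows": [
    {"linear": [0.0007, 0.01415, 0], "rotation": [0, 0, -5.8], "gripper": 0.027},
    {"linear": [0.0007, 0.01415, 0], "rotation": [0, 0, -5.8], "gripper": 0.027},
    {"linear": [0.0007, 0.01415, 0], "rotation": [0, 0, -5.8], "gripper": 0.027},
    {"linear": [0.0007, 0.01415, 0], "rotation": [0, 0, -5.8], "gripper": 0.027},
    {"linear": [0.0007, 0.01415, 0], "rotation": [0, 0, -5.8], "gripper": 0.027}
  ]
}}

```text
t: 12.0
position: [0.602, -0.2411, 0.0979]
eef_rot: [-1.406, -2.809, 0.001]
ft_force: [-3.5, 0.1, 0.5]
grip_width: 0.319
grip_force: 1.3
```

>>> {"fn": "send_rows", "kwargs": {
  "rows": [
    {"linear": [0, 0, 0], "rotation": [0, 0, 0], "gripper": 0.027}
  ]
}}

```text
t: 12.1
position: [0.6025, -0.2405, 0.0977]
eef_rot: [-1.408, -2.808, -0.0]
ft_force: [0.5, 0.8, -0.0]
grip_width: 0.317
grip_force: 0.0
```

```bash
python3 - <<'E'
from h import *
lev()
w=capture("wrist");np.savez("w6.npz",**w);cv2.imwrite("pics/w6.png",w["img"][:,:,::-1])
E
```

```text
t 12.1 ang pos 0.526 r 0.1416 ang tool 0.52 z 0.0977 F tool [0.32 0.83 0.  ] w 0.317 gf 0.0
```

View pics/w6.png

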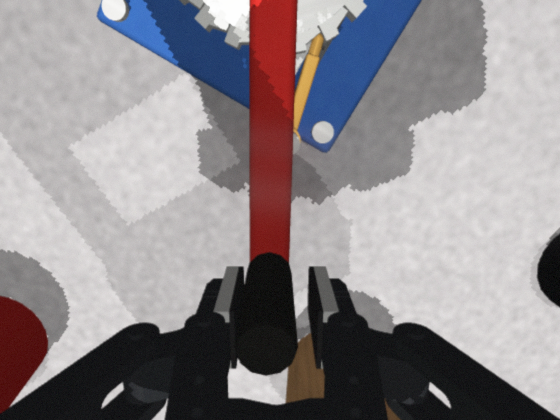

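The grip sits between the fingers at (268,320), so the stroke worked. Next, the return stroke and stroke 2.

>>> {"fn": "send_rows", "kwargs": {
  "rows": [
    {"linear": [0.0009, -0.0148, 0], "rotation": [0, 0, 6.05], "gripper": 0.027},
    {"linear": [0.0009, -0.0148, 0], "rotation": [0, 0, 6.05], "gripper": 0.027},
    {"linear": [0.0009, -0.0148, 0], "rotation": [0, 0, 6.05], "gripper": 0.027},
    {"linear": [0.0009, -0.0148, 0], "rotation": [0, 0, 6.05], "gripper": 0.027},
    {"linear": [0.0009, -0.0148, 0], "rotation": [0, 0, 6.05], "gripper": 0.027}
  ]
}}

```text
t: 12.65
position: [0.532, -0.2679, 0.0979]
eef_rot: [2.105, 2.331, 0.0]
ft_force: [1.1, 0.5, 0.4]
grip_width: 0.315
grip_force: 0.6
```

>>> {"fn": "send_rows", "kwargs": {
  "rows": [
    {"linear": [0.0009, -0.0148, 0], "rotation": [0, 0, 6.05], "gripper": 0.027},
    {"linear": [0.0009, -0.0148, 0], "rotation": [0, 0, 6.05], "gripper": 0.027},
    {"linear": [0.0009, -0.0148, 0], "rotation": [0, 0, 6.05], "gripper": 0.027},
    {"linear": [0.0009, -0.0148, 0], "rotation": [0, 0, 6.05], "gripper": 0.027},
    {"linear": [0.0009, -0.0148, 0], "rotation": [0, 0, 6.05], "gripper": 0.027}
  ]
}}

```text
t: 13.15
position: [0.4596, -0.2558, 0.098]
eef_rot: [2.641, 1.701, 0.0]
ft_force: [0.2, 0.2, -0.1]
grip_width: 0.319
grip_force: 0.4
```

>>> {"fn": "send_rows", "kwargs": {
  "rows": [
    {"linear": [0, 0, 0], "rotation": [0, 0, 0], "gripper": 0.027}
  ]
}}

```text
t: 13.25
position: [0.4597, -0.2556, 0.0983]
eef_rot: [2.638, 1.702, 0.001]
ft_force: [1.1, 0.2, -0.2]
grip_width: 0.313
grip_force: 0.0
```

```bash
cat >> h.py <<'E'
def plate(name=None):
    """image y-profile of the bed's centre line, top camera: bright plate / green lid extents in press y (mm from origin)"""
    th=np.radians(6.95);ey=np.array([-np.sin(th),np.cos(th),0]);ex=np.array([np.cos(th),np.sin(th),0])
    o=.5285*ex-.1337*ey;c=capture("top");ys=np.arange(.04,.2,.001)
    for nm,z,f in(("plate",.053,lambda H:(H[:,1]<40)&(H[:,2]>170)),("lid",.067,lambda H:(H[:,0]>45)&(H[:,0]<85)&(H[:,1]>90))):
        X=o+ys[:,None]*ey+[0,0,z]+.017*ex
        q=px(c,X).astype(np.float32);I=cv2.remap(c["img"],q[:,0],q[:,1],cv2.INTER_LINEAR);I=I.reshape(-1,1,3)
        k=f(cv2.cvtColor(I,cv2.COLOR_RGB2HSV)[:,0].astype(int));print(nm,(ys[k]*1000).round().astype(int).tolist())
E
python3 -c "
from h import *
lev();plate()"
```

```text
t 13.25 ang pos -0.543 r 0.1404 ang tool -0.546 z 0.0983 F tool [0.63 0.94 0.21] w 0.313 gf 0.0
plate [68, 69, 70, 71, 72, 73]
lid [79, 80, 81, 84, 85, 86, 87, 88, 89, 90, 91, 92, 93, 94, 95, 96, 97, 98, 99, 100, 101, 102, 103, 104, 105, 106, 107, 108, 109, 110, 111, 112, 113, 114, 115, 116, 117, 118, 119, 120, 121, 122, 123, 124, 125, 126]
```

>>> {"fn": "send_rows", "kwargs": {
  "rows": [
    {"linear": [0.0008, 0.0149, 0], "rotation": [0, 0, -6.1], "gripper": 0.027},
    {"linear": [0.0008, 0.0149, 0], "rotation": [0, 0, -6.1], "gripper": 0.027},
    {"linear": [0.0008, 0.0149, 0], "rotation": [0, 0, -6.1], "gripper": 0.027},
    {"linear": [0.0008, 0.0149, 0], "rotation": [0, 0, -6.1], "gripper": 0.027}
  ]
}}

```text
t: 13.7
position: [0.519, -0.268, 0.0978]
eef_rot: [-2.208, -2.234, 0.001]
ft_force: [-2.4, 1.2, 1.9]
grip_width: 0.314
grip_force: 1.4
```

>>> {"fn": "send_rows", "kwargs": {
  "rows": [
    {"linear": [0.0008, 0.0149, 0], "rotation": [0, 0, -6.1], "gripper": 0.027},
    {"linear": [0.0008, 0.0149, 0], "rotation": [0, 0, -6.1], "gripper": 0.027},
    {"linear": [0.0008, 0.0149, 0], "rotation": [0, 0, -6.1], "gripper": 0.027}
  ]
}}

```text
t: 14.0
position: [0.563, -0.2605, 0.0976]
eef_rot: [-1.824, -2.557, 0.001]
ft_force: [-5.1, 0.6, 2.3]
grip_width: 0.319
grip_force: 2.0
```

>>> {"fn": "send_rows", "kwargs": {
  "rows": [
    {"linear": [0.0008, 0.0149, 0], "rotation": [0, 0, -6.1], "gripper": 0.027},
    {"linear": [0.0008, 0.0149, 0], "rotation": [0, 0, -6.1], "gripper": 0.027},
    {"linear": [0.0008, 0.0149, 0], "rotation": [0, 0, -6.1], "gripper": 0.027}
  ]
}}

```text
t: 14.3
position: [0.6021, -0.2398, 0.0976]
eef_rot: [-1.395, -2.814, 0.002]
ft_force: [-6.7, -2.1, 2.4]
grip_width: 0.318
grip_force: 3.7
```

>>> {"fn": "send_rows", "kwargs": {
  "rows": [
    {"linear": [0, 0, 0], "rotation": [0, 0, 0], "gripper": 0.027}
  ]
}}

```text
t: 14.4
position: [0.6027, -0.2392, 0.0976]
eef_rot: [-1.397, -2.814, 0.001]
ft_force: [-2.2, -4.9, 1.3]
grip_width: 0.315
grip_force: 2.1
```

```bash
python3 -c "
from h import *
lev();plate()"
```

```text
t 14.4 ang pos 0.532 r 0.1408 ang tool 0.528 z 0.0976 F tool [-2.62 -4.74 -1.26] w 0.315 gf 2.1027224510908127
plate [81, 82, 83, 84, 85]
lid [90, 91, 94, 95, 96, 97, 98, 99, 100, 101, 102, 103, 104, 105, 106, 107, 108, 109, 110, 111, 112, 113, 114, 115, 116, 117, 118, 119, 120, 121, 122, 123, 124, 125, 126, 127, 128, 129, 131, 132, 133, 134, 135, 136, 137]
```

>>> {"fn": "send_rows", "kwargs": {
  "rows": [
    {"linear": [0.0008, -0.0149, 0], "rotation": [0, 0, 6.1], "gripper": 0.027},
    {"linear": [0.0008, -0.0149, 0], "rotation": [0, 0, 6.1], "gripper": 0.027},
    {"linear": [0.0008, -0.0149, 0], "rotation": [0, 0, 6.1], "gripper": 0.027},
    {"linear": [0.0008, -0.0149, 0], "rotation": [0, 0, 6.1], "gripper": 0.027},
    {"linear": [0.0008, -0.0149, 0], "rotation": [0, 0, 6.1], "gripper": 0.027}
  ]
}}

```text
t: 14.95
position: [0.5325, -0.2671, 0.0977]
eef_rot: [-2.101, -2.335, -0.001]
ft_force: [1.2, 0.1, -0.9]
grip_width: 0.315
grip_force: 0.5
```

>>> {"fn": "send_rows", "kwargs": {
  "rows": [
    {"linear": [0.0008, -0.0149, 0], "rotation": [0, 0, 6.1], "gripper": 0.027},
    {"linear": [0.0008, -0.0149, 0], "rotation": [0, 0, 6.1], "gripper": 0.027},
    {"linear": [0.0008, -0.0149, 0], "rotation": [0, 0, 6.1], "gripper": 0.027},
    {"linear": [0.0008, -0.0149, 0], "rotation": [0, 0, 6.1], "gripper": 0.027},
    {"linear": [0.0008, -0.0149, 0], "rotation": [0, 0, 6.1], "gripper": 0.027}
  ]
}}

```text
t: 15.45
position: [0.4596, -0.2556, 0.0977]
eef_rot: [2.641, 1.7, 0.001]
ft_force: [1.4, 0.7, 0.1]
grip_width: 0.317
grip_force: 0.6
```

>>> {"fn": "send_rows", "kwargs": {
  "rows": [
    {"linear": [0, 0, 0], "rotation": [0, 0, 0], "gripper": 0.027},
    {"linear": [0, 0, 0], "rotation": [0, 0, 0], "gripper": 0.027}
  ]
}}

```text
t: 15.65
position: [0.4603, -0.2555, 0.098]
eef_rot: [2.635, 1.71, 0.001]
ft_force: [-0.4, 0.2, -0.2]
grip_width: 0.312
grip_force: 0.0
```

```bash
python3 -c "
from h import *
lev();plate()"
```

```text
t 15.65 ang pos -0.539 r 0.1401 ang tool -0.541 z 0.098 F tool [ 0.01 -0.4   0.24] w 0.312 gf 0.0
plate [80, 81, 82, 83, 84, 85]
lid [90, 95, 96, 97, 98, 99, 100, 101, 102, 103, 104, 105, 106, 107, 108, 109, 110, 111, 112, 113, 114, 115, 116, 117, 118, 119, 120, 121, 122, 123, 124, 125, 126, 127, 128, 129, 131, 132, 133, 134, 135, 136, 137]
```

>>> {"fn": "send_rows", "kwargs": {
  "rows": [
    {"linear": [0.0008, 0.0149, 0], "rotation": [0, 0, -6.1], "gripper": 0.027},
    {"linear": [0.0008, 0.0149, 0], "rotation": [0, 0, -6.1], "gripper": 0.027},
    {"linear": [0, 0, 0], "rotation": [0, 0, 0], "gripper": 0.027}
  ]
}}

```text
t: 16.0
position: [0.4899, -0.2648, 0.0975]
eef_rot: [-2.435, -1.985, 0.0]
ft_force: [0.5, -0.4, -0.4]
grip_width: 0.316
grip_force: 0.0
```

>>> {"fn": "send_rows", "kwargs": {
  "rows": [
    {"linear": [0.0008, 0.0149, 0], "rotation": [0, 0, -6.1], "gripper": 0.027},
    {"linear": [0.0008, 0.0149, 0], "rotation": [0, 0, -6.1], "gripper": 0.027}
  ]
}}

```text
t: 16.2
position: [0.5178, -0.2673, 0.0972]
eef_rot: [-2.211, -2.228, 0.002]
ft_force: [-6.9, 4.8, 2.2]
grip_width: 0.317
grip_force: 3.6
```

>>> {"fn": "send_rows", "kwargs": {
  "rows": [
    {"linear": [0.0008, 0.0149, 0], "rotation": [0, 0, -6.1], "gripper": 0.027}
  ]
}}

```text
t: 16.3
position: [0.5328, -0.2664, 0.0972]
eef_rot: [-2.089, -2.343, 0.002]
ft_force: [-8.6, 3.7, 2.6]
grip_width: 0.32
grip_force: 4.0
```

```bash
python3 -c "
from h import *
lev();plate()"
```

```text
t 16.3 ang pos -0.009 r 0.1398 ang tool -0.007 z 0.0972 F tool [ 4.68 -8.14 -2.57] w 0.32 gf 4.047717601060867
plate [81, 82, 83, 84, 85]
lid [90, 91, 95, 96, 97, 98, 99, 100, 101, 102, 103, 104, 105, 106, 107, 108, 109, 110, 111, 112, 113, 114, 115, 116, 117, 118, 119, 120, 121, 122, 123, 124, 125, 126, 127, 128, 129, 131, 132, 133, 134, 135, 136, 137]
```

>>> {"fn": "send_rows", "kwargs": {
  "rows": [
    {"linear": [0.0008, 0.0149, 0], "rotation": [0, 0, -6.1], "gripper": 0.027}
  ]
}}

```text
t: 16.45
position: [0.5468, -0.2641, 0.0972]
eef_rot: [-1.966, -2.447, 0.003]
ft_force: [-9.3, 2.9, 1.7]
grip_width: 0.313
grip_force: 4.6
```

```bash
python3 -c "
from h import *
lev()"
```

```text
t 16.45 ang pos 0.093 r 0.1398 ang tool 0.095 z 0.0972 F tool [ 4.83 -8.5  -1.63] w 0.313 gf 4.632997065782547
```

>>> {"fn": "send_rows", "kwargs": {
  "rows": [
    {"linear": [0.0004, 0.0075, 0], "rotation": [0, 0, -3.05], "gripper": 0.027}
  ]
}}

```text
t: 16.55
position: [0.5546, -0.2621, 0.0972]
eef_rot: [-1.898, -2.501, 0.003]
ft_force: [-9.2, -4.1, 2.3]
grip_width: 0.32
grip_force: 5.1
```

```bash
python3 -c "
from h import *
lev()"
```

```text
t 16.55 ang pos 0.151 r 0.1397 ang tool 0.151 z 0.0972 F tool [-1.46 -9.96 -2.27] w 0.32 gf 5.131216496229172
```

>>> {"fn": "send_rows", "kwargs": {
  "rows": [
    {"linear": [0.0004, 0.0075, 0], "rotation": [0, 0, -3.05], "gripper": 0.027},
    {"linear": [0.0002, 0.0037, 0], "rotation": [0, 0, -1.5], "gripper": 0.027}
  ]
}}

```text
t: 16.75
position: [0.5649, -0.2588, 0.0973]
eef_rot: [-1.8, -2.573, 0.004]
ft_force: [-9.4, -7.7, 0.7]
grip_width: 0.317
grip_force: 5.7
```

```bash
python3 -c "
from h import *
lev();plate()"
```

```text
t 16.75 ang pos 0.228 r 0.1397 ang tool 0.229 z 0.0973 F tool [ -4.04 -11.52  -0.65] w 0.317 gf 5.6900690495967865
plate [80, 81, 82, 83, 84, 85]
lid [90, 95, 96, 97, 98, 99, 100, 101, 102, 103, 104, 105, 106, 107, 108, 109, 110, 111, 112, 113, 114, 115, 116, 117, 118, 119, 120, 121, 122, 123, 124, 125, 126, 127, 128, 129, 131, 132, 133, 134, 135, 136, 137]
```

```bash
cat >> h.py <<'E'
def mark(c):
    th=np.radians(6.95);ey=np.array([-np.sin(th),np.cos(th),0]);ex=np.array([np.cos(th),np.sin(th),0])
    I=c["img"].astype(int);red=I[:,:,0]-np.maximum(I[:,:,1],I[:,:,2])
    v,u=np.where(red>35);P=ray(c,np.c_[u,v],.056)-np.array([.5171,-.1275,.056]);x,y=P@ex,P@ey;r=np.hypot(x,y)
    k=(r>.02)&(r<.05);a=np.degrees(np.arctan2(y,x))
    print("red px: (deg ccw from press x, r mm, redness)",sorted([(round(A),round(q*1000),int(s)) for A,q,s in zip(a[k],r[k],red[v,u][k])]))
E
python3 - <<'E'
from h import *
for n in("top0","scene0","w4"): print(n);mark(dict(np.load(n+".npz")))
for n in("top","scene"): print(n);c=capture(n);np.savez(n+"1.npz",**c);mark(c)
# centre-line grey profile for carriage/plate
th=np.radians(6.95);ey=np.array([-np.sin(th),np.cos(th),0]);ex=np.array([np.cos(th),np.sin(th),0]);o=.5285*ex-.1337*ey
ys=np.arange(0,.1,.002)
for n in("top0","top1"):
    c=dict(np.load(n+".npz"))
    for dx in(-.0,.018):
        q=px(c,o+ys[:,None]*ey+[0,0,.05]+dx*ex).astype(np.float32);print(n,dx,cv2.cvtColor(cv2.remap(c["img"],q[:,0],q[:,1],1),cv2.COLOR_RGB2HSV)[:,0,1:].tolist())
E
```

```text
top0
red px: (deg ccw from press x, r mm, redness) [(-121, 22, 57), (-120, 33, 36), (-118, 25, 76), (-118, 36, 53), (-118, 47, 54), (-116, 29, 94), (-116, 39, 79), (-116, 50, 74), (-115, 42, 97), (-114, 32, 103), (-114, 46, 105), (-113, 21, 104), (-113, 35, 114), (-113, 49, 119), (-111, 24, 115), (-111, 38, 121), (-110, 42, 127), (-110, 45, 132), (-109, 28, 126), (-109, 48, 129), (-108, 31, 129), (-107, 34, 130), (-106, 38, 129), (-106, 41, 136), (-105, 44, 128), (-105, 48, 130), (-104, 21, 103), (-103, 24, 121), (-102, 27, 132), (-102, 31, 131), (-102, 34, 136), (-101, 37, 129), (-101, 41, 122), (-101, 44, 117), (-101, 47, 99), (-97, 44, 45), (-96, 31, 115), (-96, 34, 96), (-96, 37, 81), (-96, 41, 69), (-95, 24, 122), (-95, 27, 127), (-94, 21, 108), (-90, 31, 53), (-88, 28, 66), (-87, 25, 83), (-85, 21, 91), (-77, 22, 60), (-65, 21, 92), (-58, 23, 48), (-52, 21, 99), (-46, 23, 50), (-39, 21, 95), (-27, 23, 61), (-19, 22, 76), (-10, 22, 72), (-1, 22, 62), (7, 23, 38), (19, 21, 64), (73, 33, 54), (79, 33, 61), (85, 33, 58), (90, 34, 47), (91, 30, 48), (98, 31, 40)]
scene0
red px: (deg
[... 26467 characters left out ...]
, 193], [28, 210], [27, 196], [53, 191], [100, 186], [137, 183], [167, 180], [168, 178], [166, 175], [164, 170]]
top1 0.018 [[174, 177], [173, 177], [172, 179], [171, 177], [171, 176], [174, 177], [177, 176], [177, 174], [175, 175], [172, 176], [174, 176], [176, 174], [178, 172], [173, 172], [167, 174], [173, 174], [176, 174], [177, 174], [178, 175], [175, 176], [175, 175], [173, 174], [157, 167], [127, 159], [80, 149], [46, 149], [22, 151], [22, 154], [20, 154], [20, 151], [21, 146], [20, 139], [26, 128], [33, 122], [36, 127], [39, 125], [35, 117], [37, 116], [40, 121], [33, 147], [28, 174], [25, 200], [25, 192], [42, 187], [75, 181], [95, 177], [91, 174], [95, 169], [105, 162], [134, 168]]
```

The wheel's red mark has turned about 6.7 notches and the carriage has moved about 46 mm. The plate has moved about 26.5 mm, so the springs are compressed about 19.5 mm (roughly 68 N), which agrees with the 11.5 N at the lever. I'll push slightly further to 12 N, then ease back.

>>> {"fn": "send_rows", "kwargs": {
  "rows": [
    {"linear": [0.0002, 0.006, 0], "rotation": [0, 0, -2.5], "gripper": 0.027}
  ]
}}

```text
t: 17.0
position: [0.5697, -0.2569, 0.0973]
eef_rot: [-1.746, -2.609, 0.004]
ft_force: [-9.1, -8.3, -0.7]
grip_width: 0.316
grip_force: 5.9
```

```bash
python3 -c "
from h import *
lev()"
```

```text
t 17.0 ang pos 0.265 r 0.1397 ang tool 0.27 z 0.0973 F tool [ -4.17 -11.61   0.76] w 0.316 gf 5.921239256858826
```

>>> {"fn": "send_rows", "kwargs": {
  "rows": [
    {"linear": [0, -0.005, 0], "rotation": [0, 0, 2], "gripper": 0.027},
    {"linear": [0, -0.005, 0], "rotation": [0, 0, 2], "gripper": 0.027},
    {"linear": [0, -0.005, 0], "rotation": [0, 0, 2], "gripper": 0.027},
    {"linear": [0.0004, -0.01, 0], "rotation": [0, 0, 4], "gripper": 0.027},
    {"linear": [0.0004, -0.01, 0], "rotation": [0, 0, 4], "gripper": 0.027}
  ]
}}

```text
t: 17.5
position: [0.5367, -0.2657, 0.0974]
eef_rot: [-2.055, -2.375, 0.001]
ft_force: [-0.3, 0.3, -0.0]
grip_width: 0.315
grip_force: 0.0
```

>>> {"fn": "send_rows", "kwargs": {
  "rows": [
    {"linear": [0.0007, -0.014, 0], "rotation": [0, 0, 5.8], "gripper": 0.027},
    {"linear": [0, 0, 0], "rotation": [0, 0, 0], "gripper": 0.05},
    {"linear": [0, 0, 0], "rotation": [0, 0, 0], "gripper": 0.05},
    {"linear": [0, 0, 0], "rotation": [0, 0, 0], "gripper": 0.05}
  ]
}}

```text
t: 17.9
position: [0.5244, -0.2669, 0.0979]
eef_rot: [2.163, 2.278, 0.0]
ft_force: [-0.1, -0.5, -0.1]
grip_width: 0.586
grip_force: 0.0
```

>>> {"fn": "send_rows", "kwargs": {
  "rows": [
    {"linear": [0, 0, -0.02], "rotation": [0, 0, 0], "gripper": 0.05},
    {"linear": [0, 0, -0.04], "rotation": [0, 0, 0], "gripper": 0.05},
    {"linear": [0, 0, -0.04], "rotation": [0, 0, 0], "gripper": 0.05},
    {"linear": [0, 0, -0.04], "rotation": [0, 0, 0], "gripper": 0.05},
    {"linear": [0, 0, 0], "rotation": [0, 0, 0], "gripper": 0.05}
  ]
}}

```text
t: 18.4
position: [0.5257, -0.2675, 0.244]
eef_rot: [2.158, 2.273, 0.003]
ft_force: [0.8, -0.0, 0.0]
grip_width: 0.584
grip_force: 0.0
```

```bash
python3 - <<'E'
from h import *
lev();plate()
c=capture("top");th=np.radians(6.95);ey=np.array([-np.sin(th),np.cos(th),0]);ex=np.array([np.cos(th),np.sin(th),0]);o=.5285*ex-.1337*ey
ys=np.arange(.03,.07,.002);q=px(c,o+ys[:,None]*ey+[0,0,.05]+.018*ex).astype(np.float32)
print(list(zip((ys*1000).round().astype(int).tolist(),cv2.cvtColor(cv2.remap(c["img"],q[:,0],q[:,1],1),cv2.COLOR_RGB2HSV)[:,0,1].tolist())))
w=capture("wrist");cv2.imwrite("pics/w7.png",w["img"][:,:,::-1])
E
```

```text
t 18.4 ang pos -0.06 r 0.1403 ang tool -0.069 z 0.244 F tool [-0.06  0.78 -0.03] w 0.584 gf 0.0
plate [80, 81, 82, 83, 84, 85]
lid [90, 91, 95, 96, 97, 98, 99, 100, 101, 102, 103, 104, 105, 106, 107, 108, 109, 110, 111, 112, 113, 114, 115, 116, 117, 118, 119, 120, 121, 122, 123, 124, 125, 126, 127, 128, 129, 131, 132, 133, 134, 135, 136, 137]
[(30, 173), (32, 174), (34, 181), (36, 179), (38, 175), (40, 154), (42, 126), (44, 78), (46, 43), (48, 23), (50, 18), (52, 20), (54, 17), (56, 16), (58, 17), (60, 21), (62, 28), (64, 38), (66, 39), (68, 37), (70, 42)]
```

View pics/w7.png

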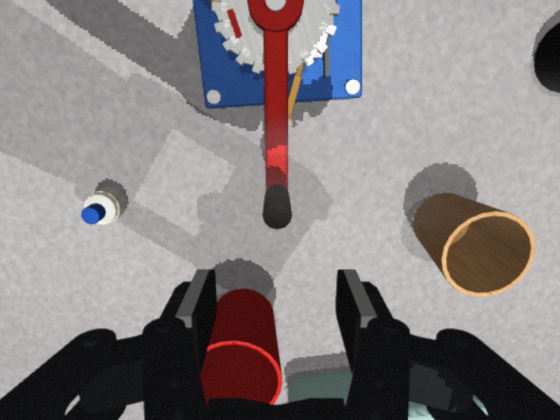

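The view shows the lever free of the fingers at (278,210), and the wheel mark still turned at (233,24). The ratchet holds 6 notches, about 50 N on the mould, so I'm handing in.

```bash
python3 -c "
from rig import *
print(hand_in())"
```

```text
the job is handed in; nothing more can be done
None
```

The green-lidded mould is clamped in the press and the job is handed in: I stopped the lever at a steady push of about 11.6 N, and the ratchet now holds an estimated 50 N on the mould, with the robot clear of everything.

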